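# Start the bench grinder and hold its dead-man handle at half travel

### The job

Start the bench grinder from its console: press the blue key, then the white, then the green, one at a time, each fully down and let up again, and do not press the red stop key. Then, with the fingers on its yellow pad, press the dead-man handle down to half travel, so that its arm lies level and its pointer stands in the green sector, never letting it go down into the red, and finish while still holding it there. Leave the loose tools and other things on the bench where they are.

Things in the scene. Friction and masses are not known exactly. Their poses are not given: they have to be found in the camera images.
- key_blue (a joint): Travel of the blue key in m: 0 up, 0.006 fully down (it springs back up when let go).
- key_white (a joint): Travel of the white key in m: 0 up, 0.006 fully down (it springs back up when let go).
- key_green (a joint): Travel of the green key in m: 0 up, 0.006 fully down (it springs back up when let go).
- key_red (a joint): Travel of the red key in m: 0 up, 0.006 fully down (it springs back up when let go).
- key_blue_top (a point): Centre of the top face of the blue key (dust extraction), a round blue push key 30 mm across in a black collar 46 mm across, on the console; about 68 mm above the bench when up. It sinks 6 mm straight down with the key; fully down takes about 4.5 N. The four keys stand in a square, 68 mm apart; which colour is at which corner varies.
- key_white_top (a point): Centre of the top face of the white key (reset), a round white push key 30 mm across in a black collar 46 mm across, on the console; about 68 mm above the bench when up. It sinks 6 mm straight down with the key; fully down takes about 4.5 N. The four keys stand in a square, 68 mm apart; which colour is at which corner varies.
- key_green_top (a point): Centre of the top face of the green key (spindle start), a round green push key 30 mm across in a black collar 46 mm across, on the console; about 68 mm above the bench when up. It sinks 6 mm straight down with the key; fully down takes about 4.5 N. The four keys stand in a square, 68 mm apart; which colour is at which corner varies.
- key_red_top (a point): Centre of the top face of the red key (stop), a round red push key 30 mm across in a black collar 46 mm across, on the console; about 68 mm above the bench when up. It sinks 6 mm straight down with the key; fully down takes about 4.5 N. The four keys stand in a square, 68 mm apart; which colour is at which corner varies.
- console: Grey control console fixed to the bench, 170 x 170 mm, 50 mm high, with the four keys on its flat dark top. Origin at the centre of its underside, x and y along its sides. It stands left or right of the robot's centre line, the handle on the other side.
- deadman (a joint): Angle of the dead-man handle in rad: 0 all the way up (its rest, the arm rising 0.3 rad towards the pad), 0.30 half travel (arm level, pointer upright in the middle of the green sector), 0.60 bottomed. Green sector 0.24 to 0.36, red sector 0.48 to 0.60, white elsewhere. A spring returns it; at half travel it pushes up on the pad with about 9 N, bottomed about 14 N.
- pad_top (a point): Centre of the top face of the yellow pad at the end of the dead-man handle's arm (pad 45 mm along the arm, 60 mm across, 22 mm thick). It lies 160 mm from the hinge axis and 11 mm above the arm's centre line, is to be pressed down from above, and moves on an arc about the hinge: about 138 mm above the bench at rest, 91 mm at half travel, 43 mm bottomed. Axes: z normal to the face, x along the arm towards the hinge, y along the hinge axis.
- handle_hinge (a point): Centre of the dead-man handle's hinge, 80 mm above the bench, inside a grey drum (radius 70 mm, 60 mm wide) on a dark base plate 270 x 110 x 10 mm fixed to the bench. The frame stays put: x points level from the pad's side to the hinge's side, y along the hinge axis, z up. A black pointer, rigid with the arm, stands up out of the drum to 101 mm from the hinge axis and moves over the coloured sectors on the drum's top towards the pad as the handle goes down.
- screwdriver_grip (a point): Screwdriver with orange handle, 190 mm long, lying loose between console and handle (leave alone); point on its handle.
- oilstone_mid (a point): Grey oilstone 50 x 120 x 25 mm lying loose beyond the console (leave alone); centre.
- plane_mid (a point): Wooden hand plane 240 x 62 mm, about 125 mm high, loose on the right (leave alone); centre of its wooden body, 27 mm above the bench.
- mug_mid (a point): Blue mug 80 mm across, 95 mm high, loose behind the screwdriver (leave alone); centre.
- plane_iron_mid (a point): Flat steel plane iron 170 x 50 x 5 mm lying loose at the left (leave alone); centre.
- oil_bottle_mid (a point): White bottle with red cap, 60 mm across, 170 mm high, loose at the right (leave alone); centre.

How it is judged:
By the outcome, as a careful person would: the job done as asked, in the order asked, and still so for the second after the job is handed in, while the arm keeps its last pose, push and grip.
It also fails if it takes over 56 s, if anything falls off the work surface, if the arm or the gripper's body presses on something with over 40 N, if the wrist force passes 120 N, or if a joint passes its speed limit or range.

### The arm

A 6-joint arm with a two-finger parallel gripper is mounted at the origin on the work surface. World frame = base frame: x ahead of the robot, y to its left, z up, the work surface at z = 0. Lengths are in m, angles in rad, forces in N, time in s.
With the tool pointing down it reaches from about 0.375 to 0.925 m from the base axis. Payload 5.7 kg.
Tool frame: the origin (TCP) lies midway between the tips of the shut fingers; the grasp point (between the pads) lies 19 mm behind it; z points along the fingers, x is the direction in which the jaws open and shut, and the axes are right-handed (so a half turn about z gives the same grasp; the last joint's range is limited). The gripper opens to 88 mm and grips with 3 to 60 N. Pads are 20 mm wide; open, the fingers measure 115 mm over their backs; the gripper's body (75 mm by 178 mm) begins 61 mm behind the grasp point.
Start: joints at [1.118, 0.359, 1.51, -0, 1.272, -0.115], TCP at [0.199, 0.566, 0.223] pointing down, gripper open.
Joint ranges: [-2.97, 2.97], [-1.01, 2.36], [0.21, 2.38], [-0.96, 4.11], [0.2, 2.71], [-2.98, 2.98]. Speed limits (rad/s): [2.39, 2.39, 3.14, 3.14, 3.14, 3.14].

### API

Orientations are given as a unit quaternion [x, y, z, w].
In Python, from bench import move_ptp, servo_line, goto_joints, move_gripper, sleep, inverse_kinematics, capture, PlanningError, close_job, spot_in, silhouettes, current_clock, current_joint_pos, current_qvel, current_joint_torque, current_position, current_orientation, current_force, current_torque, current_finger_gap gives the robot as it stands. Calls block until the motion is done:
- move_ptp(position, orientation): joint-space move of the TCP to a pose.
- servo_line(position, orientation=None, rate=0.15, contact_N=None): straight line of the TCP; orientation=None keeps the orientation; rate is the mean speed in m/s. With contact_N (N) it stops when the force on the tool has changed by that much, and returns True; else False.
- goto_joints(angles): joint-space move.
- move_gripper(opening): finger opening in m; the grip force is fixed at half the most; returns when the fingers have stopped.
- sleep(seconds).
- inverse_kinematics(position, orientation): joint angles nearest the present ones, or None.
- capture(name): name is "scene" or "top"; returns a dict with "image" (480x640x3 uint8, blue, green, red), "range_z" (480x640 float32, m along the optical axis (not along the pixel's ray), 0 where there is no reading), "intrinsics" (3x3 intrinsics, pixels), "k1" (the pictures are not rectified: a ray, as slopes to the right and down, at radius r is drawn at 1 + k1 r^2 times it, then the intrinsics apply), "R" (3x3) and "t" (3): a world point X has camera coordinates R X + t. Camera axes: x right, y down, z forward; pixel columns grow to the right and rows downward; lengths in m; the calibration is good to about 2 mm. A picture is of the moment at which its call begins.
A pose or a line that the arm cannot do raises PlanningError and nothing moves.
- close_job(): hands the job in, once; it reports no verdict.
Trained networks look in the newest picture that a camera, given by its name, has taken for a name from the list of things; names that differ only in an ending like _2 or _b are one class to them, and where a whole thing is asked for, a point or a joint stands for the part that bears it (a point fixed in the world has none). Each returns a list of dicts, best first, with "conf" (0 to 1); they miss things now and then, are a little off and sometimes report something else, mostly with a low value. They report only what shows in the picture. A call takes as long as a camera call.
- spot_in(camera, query): "xy" ([column, row] in pixels, amid what is visible of it).
- silhouettes(camera, query): "region" (480x640 bool, what is visible of it) and "xy" ([column, row] in pixels, amid what is visible of it).
Readings, each from a call of its own:
- current_clock(): time.
- current_joint_pos(): joint angles.
- current_qvel(): joint speeds.
- current_joint_torque(): joint torques, N m.
- current_position(): TCP position.
- current_orientation(): TCP orientation.
- current_force(): force on the tool from outside, world axes, zero at the start.
- current_torque(): the same for the moment, N m.
- current_finger_gap(): finger opening in m.
Only numpy, scipy, OpenCV 4.12 (cv2) and the standard library are available. Lean on these libraries where they do the work, as an engineer would, in place of code of your own. Each camera call takes 0.05 s, during which the arm holds its last target. There are 200 camera calls.

## Working session

There is one attempt and no reset: what is moved stays moved. The work goes in short steps, each a Python script; the robot and the scene stay as the last script left them, time stands still between calls to the robot, and variables do not carry over. Pictures are saved under pics/ and viewed, about 8 in all and at most 12, crops included, and the job is handed in when it is done.

```bash
mkdir -p pics
cat > h.py <<'E'
import numpy as np, cv2
from bench import *
def deproj(c,u,v):
    K=np.array(c["intrinsics"]); d=c["range_z"]; k=c["k1"]
    ui,vi=np.round(u).astype(int),np.round(v).astype(int)
    z=d[vi,ui]
    x=(u-K[0,2])/K[0,0]; y=(v-K[1,2])/K[1,1]
    X,Y=x.copy() if hasattr(x,'copy') else x,y
    for _ in range(10):
        f=1+k*(X*X+Y*Y); X,Y=x/f,y/f
    P=np.stack([X*z,Y*z,z],-1)
    return (P-np.array(c["t"]))@np.array(c["R"]), z
def proj(c,P):
    p=np.array(c["R"])@np.array(P)+np.array(c["t"]); x,y=p[0]/p[2],p[1]/p[2]
    f=1+c["k1"]*(x*x+y*y); K=np.array(c["intrinsics"])
    return np.array([K[0,0]*x*f+K[0,2],K[1,1]*y*f+K[1,2]])
E
python3 - <<'E'
from h import *
for n in("scene","top"):
    c=capture(n); cv2.imwrite(f"pics/{n}0.png",c["image"]); 
    print(n,"cam at",np.round(-np.array(c["R"]).T@c["t"],3))
    for q in("key_blue_top","key_white_top","key_green_top","key_red_top","console","pad_top","deadman"):
        for s in silhouettes(n,q)[:2]:
            v,u=np.nonzero(s["region"]); P,z=deproj(c,u.astype(float),v.astype(float)); P=P[z>0]
            print(q,round(s["conf"],2),np.round(s["xy"]),len(u),len(P),"med",np.round(np.median(P,0),3) if len(P) else None,"mid",np.round((np.percentile(P,2,0)+np.percentile(P,98,0))/2,3) if len(P) else None, np.round(np.percentile(P,98,0)-np.percentile(P,2,0),3) if len(P) else None)
print(current_clock(),current_orientation(),current_force())
E
```

```text
scene cam at [1.005 0.621 1.155]
key_blue_top 0.56 [362. 320.] 135 135 med [0.565 0.192 0.071] mid [0.565 0.191 0.069] [0.026 0.027 0.013]
key_white_top 0.72 [344. 259.] 312 311 med [0.475 0.011 0.022] mid [0.511 0.008 0.015] [0.174 0.021 0.028]
key_white_top 0.53 [400. 331.] 129 128 med [0.513 0.273 0.071] mid [0.513 0.272 0.069] [0.027 0.026 0.012]
key_red_top 0.67 [245. 311.] 1513 1505 med [0.768 0.005 0.053] mid [0.771 0.006 0.049] [0.076 0.084 0.096]
key_red_top 0.57 [372. 346.] 129 129 med [0.581 0.258 0.071] mid [0.58  0.258 0.069] [0.025 0.025 0.012]
console 0.68 [379. 336.] 4142 4131 med [0.55  0.242 0.048] mid [0.543 0.233 0.032] [0.178 0.178 0.048]
pad_top 0.82 [306. 188.] 684 681 med [ 0.468 -0.175  0.129] mid [ 0.523 -0.218  0.08 ] [0.209 0.135 0.16 ]
pad_top 0.61 [260. 144.] 2108 2102 med [ 0.433 -0.461  0.053] mid [ 0.425 -0.477  0.061] [0.231 0.059 0.113]
deadman 0.77 [304. 189.] 655 652 med [ 0.468 -0.175  0.13 ] mid [ 0.482 -0.181  0.122] [0.107 0.06  0.048]
top cam at [0.217 0.005 1.772]
key_green_top 0.49 [250. 263.] 93 93 med [0.495 0.207 0.068] mid [0.496 0.207 0.068] [0.03  0.028 0.021]
key_red_top 0.64 [234. 235.] 60 60 med [0.576 0.257 0.071] mid [0.576 0.257 0.07 ] [0.025 0.021 0.016]
console 0.87 [246. 252.] 2551 2539 med [0.532 0.228 0.048] mid [0.533 0.231 0.032] [0.176 0.175 0.056]
pad_top 0.59 [380. 277.] 472 470 med [ 0.46  -0.178  0.134] mid [ 0.526 -0.181  0.132] [0.197 0.054 0.055]
pad_top 0.44 [319. 280.] 353 351 med [0.466 0.008 0.019] mid [0.475 0.006 0.012] [0.117 0.033 0.035]
deadman 0.7 [381. 276.] 561 559 med [ 0.462 -0.177  0.132] mid [ 0.526 -0.18   0.085] [0.199 0.057 0.152]
deadman 0.63 [259. 207.] 637 636 med [0.674 0.204 0.023] mid [0.676 0.203 0.02 ] [0.06  0.115 0.026]
0.8 [ 8.15889796e-01  5.78207435e-01 -2.85905891e-05  4.45605992e-05] [-0.95329042 -0.232341   -0.3918521 ]
```

```bash
python3 -c "
import cv2
a=cv2.imread('pics/scene0.png')[130:370,220:480];b=cv2.imread('pics/top0.png')[200:330,210:430]
a=cv2.resize(a,None,fx=2.2,fy=2.2,interpolation=3);cv2.imwrite('pics/a.png',a)
cv2.imwrite('pics/b.png',cv2.resize(b,None,fx=3.6,fy=3.6,interpolation=3))"
```

```text
(no output)
```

View pics/a.png

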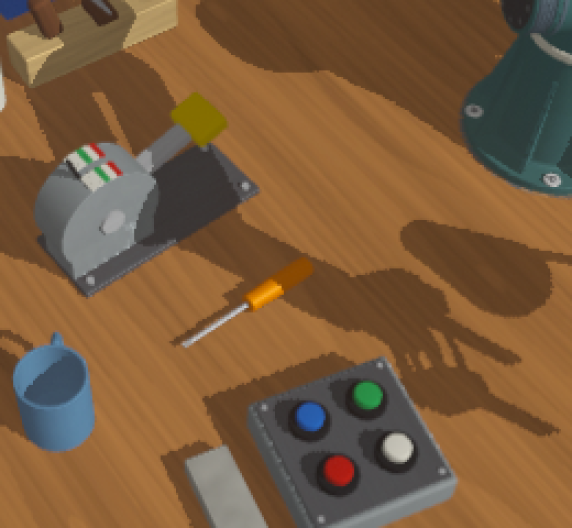

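View pics/b.png

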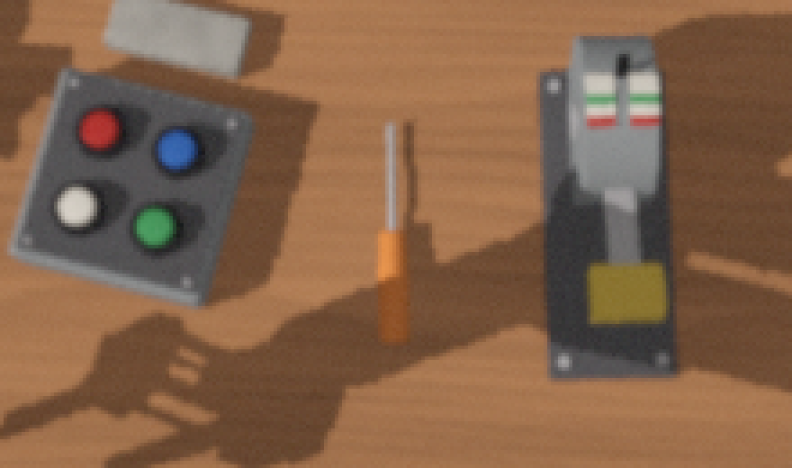

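The scene crop shows blue at about (361,319), green (387,310), white (401,333) and red (374,344). This agrees with the top view and forms a 68 mm square. White (0.513,0.272) and blue (0.565,0.191) are confirmed, and green at (0.497,0.207) closes the square. The first "white" hit was actually the screwdriver. The handle's pad is yellow and sits on the robot's side of its drum. Next I measure the pad and press blue.

```bash
cat >> h.py <<'E'
Q=np.array([np.sqrt(.5),np.sqrt(.5),0,0])   # down, jaws along y
KEY=dict(blue=(.565,.192),white=(.513,.272),green=(.497,.207))
def press(n):
    x,y=KEY[n]; servo_line([x,y,.080],Q,rate=.12); f0=current_force()[2]
    hit=servo_line([x,y,.055],Q,rate=.02,contact_N=9); sleep(.15)
    print(n,hit,"pos",np.round(current_position(),4),"dFz",round(current_force()[2]-f0,1))
    servo_line([x,y,.095],Q,rate=.12)
E
python3 - <<'E'
from h import *
for n in("scene","top"):
    c=capture(n); h=cv2.cvtColor(c["image"],cv2.COLOR_BGR2HSV)
    v,u=np.nonzero(cv2.inRange(h,(22,150,60),(34,255,255))); P,z=deproj(c,u.astype(float),v.astype(float))
    k=(z>0)&(abs(P[:,0]-.46)<.06)&(abs(P[:,1]+.18)<.06)&(P[:,2]>.09); P=P[k]
    # top face: residual to plane of slope 0.3 through the pad
    r=P[:,2]+np.tan(.3)*(P[:,0]-.462); t=P[abs(r-np.percentile(r,80))<.006]
    print(n,len(P),len(t),"mean",t.mean(0).round(4),"rect",cv2.minAreaRect((t[:,:2]*1000).astype(np.float32)))
    # base plate points: low, dark around handle
    V,U=np.mgrid[0:480,0:640]; P,z=deproj(c,U.ravel().astype(float),V.ravel().astype(float))
    k=(z>0)&(P[:,2]>.006)&(P[:,2]<.015)&(abs(P[:,1]+.18)<.1)&(abs(P[:,0]-.53)<.2)&(h[...,1].ravel()<90); 
    print(" base",k.sum(),cv2.minAreaRect((P[k][:,:2]*1000).astype(np.float32)))
    k=(z>0)&(P[:,2]>.10)&(abs(P[:,1]+.18)<.08)&(P[:,0]>.53)&(P[:,0]<.72); D=P[k]
    print(" drum",k.sum(),np.percentile(D,[2,98],0).round(3).tolist())
move_gripper(0)
move_ptp([.565,.192,.11],Q); print(current_clock())
press("blue"); print(current_clock())
E
```

```text
scene 353 280 mean [ 0.4539 -0.1796  0.1374] rect ((453.3849182128906, -179.00926208496094), (42.606163024902344, 60.37738037109375), 6.6275315284729)
 base 1615 ((529.5115356445312, -193.49647521972656), (270.1277160644531, 149.63900756835938), 3.632631540298462)
 drum 1400 [[0.54, -0.2, 0.102], [0.667, -0.139, 0.155]]
top 292 211 mean [ 0.4485 -0.1802  0.1383] rect ((448.3764953613281, -179.44960021972656), (42.073829650878906, 57.99108123779297), 1.5629732608795166)
 base 1042 ((538.4312744140625, -174.40882873535156), (292.61175537109375, 109.7039794921875), 3.332577705383301)
 drum 949 [[0.536, -0.2, 0.103], [0.661, -0.14, 0.158]]
4.175
blue True pos [0.5653 0.192  0.0663] dFz 6.8
5.8917
```

Blue stopped at z = 66.3 mm, but fully down should be about 62 mm. I need to know whether it bottomed before going on, so I'll check the ring heights and feel lightly for the key's top, without pressing it fully.

```bash
cat >> h.py <<'E'
def fz(n=8):
    s=[]
    for _ in range(n): s.append(current_force()[2]); sleep(.01)
    return np.mean(s),np.std(s)
E
python3 - <<'E'
from h import *
c=capture("scene"); cv2.imwrite("pics/c.png",cv2.resize(c["image"][270:370,320:440],None,fx=5,fy=5,interpolation=3))
V,U=np.mgrid[250:390,300:460]; P,z=deproj(c,U.ravel().astype(float),V.ravel().astype(float)); P=P[z>0]
for k in("white","green"):
    r=np.hypot(P[:,0]-KEY[k][0],P[:,1]-KEY[k][1])*1000
    print(k,[(a,round(float(np.median(P[(r>=a)&(r<a+3),2])),4)) for a in range(0,33,3)])
print("gap",current_finger_gap(),"pos",current_position())
x,y=KEY["blue"]; servo_line([x,y,.076],Q,rate=.1); f0,s=fz(); print("noise",s)
for zz in np.arange(.0745,.066,-.001):
    servo_line([x,y,zz],Q,rate=.03); f,_=fz(4); print(round(current_position()[2],4),round(f-f0,2))
    if f-f0>2.5: break
servo_line([x,y,.095],Q,rate=.12); print(current_clock())
E
```

```text
white [(0, 0.0702), (3, 0.0721), (6, 0.0719), (9, 0.0711), (12, 0.0676), (15, 0.0616), (18, 0.0611), (21, 0.059), (24, 0.0512), (27, 0.0505), (30, 0.05)]
green [(0, nan), (3, nan), (6, nan), (9, nan), (12, 0.0738), (15, 0.0714), (18, 0.0642), (21, 0.0606), (24, 0.0505), (27, 0.0489), (30, 0.05)]
gap 0.0004239171120970529 pos [0.56463304 0.19188924 0.09441379]
noise 0.42719376931138675
0.0748 0.06
0.0736 0.06
0.0725 0.21
0.0716 1.84
0.0705 2.32
0.0695 2.34
0.0685 3.69
8.7083
  return _methods._mean(a, axis=axis, dtype=dtype,
  ret = ret.dtype.type(ret / rcount)
```

View pics/c.png

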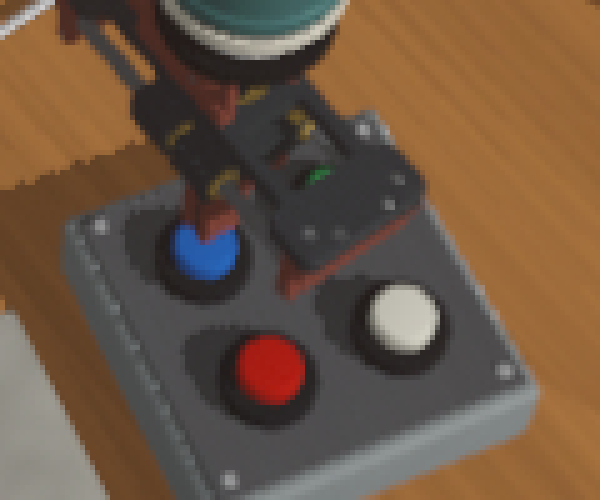

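The key top was felt at 72.2 mm, which matches the camera's 72 mm. The spring builds to about 4.5 N at 66.2 mm, so the first press (66.3 mm, 6.8 N held) was fully down. The picture shows blue back up at (205,250), clear of red. White and green come next, pressed a little more firmly, then I check the handle's position.

```bash
sed -i 's/contact_N=9/contact_N=13/' h.py
python3 - <<'E'
from h import *
print(current_clock())
for k in("white","green"):
    x,y=KEY[k]; servo_line([x,y,.095],Q,rate=.15); press(k)
print(current_clock())
yaw=np.radians(3.5); d=np.array([np.cos(yaw),np.sin(yaw)]); H=np.array([.600,-.171])
a=np.pi/4+yaw/2; Qh=[np.cos(a),np.sin(a),0,0]
servo_line([.497,.207,.19],Q,rate=.25); 
p=H-.152*d; move_ptp([*p,.19],Qh); print(current_clock(),current_position())
for n in("scene","top"):
    c=capture(n); u=proj(c,[*H,.181]).astype(int); cv2.imwrite(f"pics/d_{n}.png",cv2.resize(c["image"][u[1]-45:u[1]+75,u[0]-60:u[0]+100],None,fx=4,fy=4,interpolation=3))
E
```

```text
8.7083
white True pos [0.5132 0.2721 0.0663] dFz 8.6
green True pos [0.4973 0.2071 0.0663] dFz 8.2
13.275
15.2583 [ 0.44839008 -0.17950492  0.18965123]
```

View pics/d_scene.png

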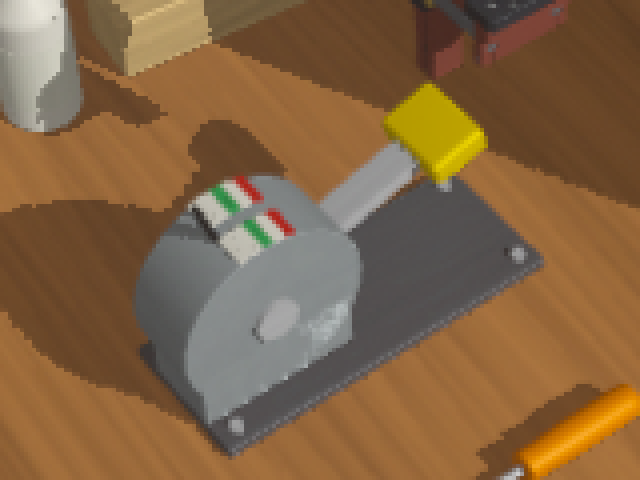

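White and green bottomed at the same 66.3 mm. The picture shows the fingers above the pad at (435,130), with the pointer at the start of the white sector. Next I press along the arc to half travel and check the angle.

Run:
```python
from h import *
yaw=np.radians(3.5); d=np.array([np.cos(yaw),np.sin(yaw)]); H=np.array([.600,-.171])
def P(th):
    e=.3-th; return [*(H-d*(.16*np.cos(e)-.011*np.sin(e))),.08+.16*np.sin(e)+.011*np.cos(e)]
p=P(0); servo_line([p[0],p[1],.150],rate=.1); f0,_=fz()
for th in(0,.06,.12,.18,.24,.30):
    servo_line(P(th),rate=.03); f,_=fz(4); print(th,np.round(current_position(),4),round(f-f0,1))
sleep(.5); print(current_clock(),np.round(current_force(),1),np.round(current_position(),4),P(.3))
for n in("scene","top"):
    c=capture(n); u=proj(c,[*H,.181]).astype(int); cv2.imwrite(f"pics/e_{n}.png",cv2.resize(c["image"][u[1]-45:u[1]+75,u[0]-60:u[0]+100],None,fx=4,fy=4,interpolation=3))
```

```text
0 [ 0.4505 -0.1804  0.138 ] 5.4
0.06 [ 0.4478 -0.1806  0.1291] 5.9
0.12 [ 0.4453 -0.1808  0.1199] 6.2
0.18 [ 0.4433 -0.1809  0.1106] 7.1
0.24 [ 0.4419 -0.181   0.1011] 7.4
0.3 [ 0.441  -0.1811  0.0916] 8.6
19.5667 [-0.9 -0.3  8.3] [ 0.441  -0.1811  0.0917] [np.float64(0.44029843225250126), np.float64(-0.18076776632557712), np.float64(0.091)]
```

View pics/e_scene.png

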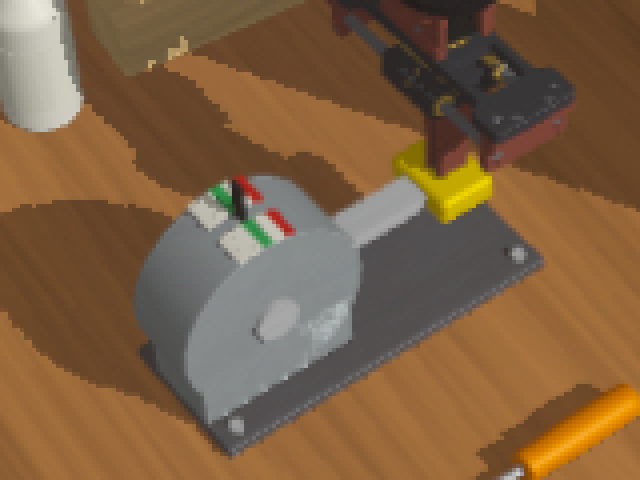

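View pics/e_top.png

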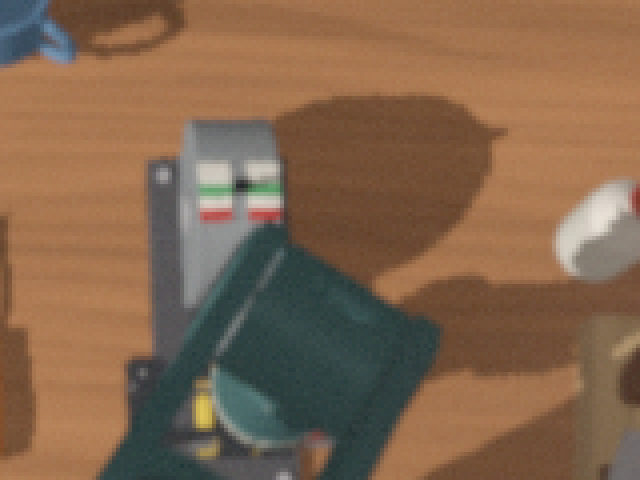

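The scene view shows the pointer's foot at (238,215), on the line between the two green marks at (220,195) and (258,232). The arm is level and the fingers are on the pad. The top view agrees, with the pointer at (243,185) and the green band at row 188. Handing in while holding.

```bash
python3 -c "
from h import *
print(current_clock(),np.round(current_position(),4),np.round(current_force(),1)); close_job()"
```

```text
19.6667 [ 0.441  -0.1811  0.0917] [-0.8  0.5  8.6]
the job is handed in; nothing more can be done
```

The grinder start sequence is done and the job is handed in at 19.7 s of the 56 s limit. The dead-man handle is still held at half travel.

- **Keys:** I pressed blue, then white, then green, each down to its stop. All three bottomed at 66.3 mm with a steady 7–9 N, above the 4.5 N needed. Each was then released. The red key was never touched.
- **Handle:** I pressed the yellow pad down along its arc, and the handle never went past half travel. At hand-in the fingertips were at 91.7 mm (91 mm expected) with 8.6 N pushing up (about 9 N expected). Both cameras showed the pointer in the middle of the green sector.
- **Loose items:** I planned the path to stay clear of the tools and other things. I saw nothing moved, but I did not measure their positions again afterwards.

**Disagreements:**
- **Key height:** The keys stood about 72 mm high rather than the stated 68 mm; both touch and camera showed this.
- **Extra touch on blue:** Because of that, the first blue press looked too shallow. I felt the blue key again lightly, to about 4 mm of its 6 mm travel and 3.7 N, before pressing white. That showed the first press had been full, but it does mean blue got one extra partial press.

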